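# Trip a gate opener's hidden tray catch with the release pin

### The job

Take the red-handled release pin out of its stand, push it down through the hole in the yellow plate on the gate opener's control unit, and press the hidden spring catch gently until the battery tray has slid all the way out of the front; never lean on the unit or bottom out the catch with real force (25 N is too much). Then put the pin back upright and fully down in its stand and let go. Leave the bracket, the tape roll and the black cap where they are.

Things in the scene. Friction and masses are not known exactly. Their poses are not given: they have to be found in the camera images.
- unit: Gate-opener control unit, grey plastic box fixed to the bench, 240 (x) x 200 (y) x 120 (z) mm, origin at the centre of its underside, z up; its -x face is the front, with the black battery tray in it. Cable glands stick 18 mm out of the +x face; low ribs and a clear window (at most 14 mm high) stand on the +x half of its top.
- access_hole (a point): Centre of the access hole's mouth, on the cover's top face, 120 mm above the bench, amid a flush yellow plate 56 mm square (at unit x -50, y +45 mm). Axes as the unit's. Round vertical hole, 13 mm across, through the 12 mm thick cover, with a 4 mm 45-degree lead-in; empty space under it.
- catch_way (a point): Point on the hole's axis at the cover's underside, 12 mm below the mouth. Below it, centred and unseen, lies the catch's pad, a disc 24 mm across; its top is 24 to 50 mm below the mouth, unmeasured. It resists with 4 N at first touch, 0.5 N more per mm; frees the tray after about 5 mm (6 to 9 N with friction); hard stop at 7.5 mm, where over 25 N damages it.
- tray (a joint): How far the sprung tray stands out of the unit's front, in m along the unit's -x: 0 shut and flush, 0.045 fully out. No handle. Once the catch is tripped a spring slides it out in 1 to 2 s; hold the catch down meanwhile: let up before about 28 mm, the tray stops in a safety notch at about 20 mm and the catch must be pressed again. Fully out, it stays out.
- pin: Release pin, loose, about 90 g, 120 mm long: origin at the tip (lower end), z along the pin towards the handle. Steel shaft 8 mm in diameter from 0 to 76 mm, its last 6 mm tapering to 4 mm at the tip; red square handle 16 x 16 mm, sides along the pin's x and y, from 75 to 120 mm. It starts upright in the stand, tip 10 mm above the bench.
- pin_tip (a point): Tip of the pin, same point and axes as the pin's origin.
- pin_handle (a point): Centre of the red handle, 97.5 mm above the tip.
- stand_hole (a point): Centre of the mouth of the stand's hole, on the top face, 60 mm above the bench. The stand is a fixed aluminium block 70 x 70 x 60 mm on a 90 mm square, 6 mm thick foot; the vertical hole is 11 mm across and 50 mm deep with a 4 mm 45-degree lead-in. With the pin fully home its tip rests 50 mm below this point and its handle stands 25 mm clear of the block.
- bracket: Bystander: loose aluminium L bracket, foot 60 x 70 mm, 60 mm high, origin under the middle of the foot.
- tape: Bystander: white tape roll lying flat, 100 mm across, 48 mm high, origin under its centre.
- cap: Bystander: black rubber dome cap, 60 mm across, 34 mm high, origin under its centre.
Things that resemble listed ones, but are neither listed nor needed, are in the scene too. Leave any green or pink look-alike of the part that bears stand_hole alone.

How it is judged:
On the way, in this order (a step that is already met when the one before it is completed fails the run):
1. the pin, through the access hole, presses on the hidden catch (z of pin_tip in the frame of access_hole below -0.022 m and horizontal distance between pin_tip and access_hole below 0.012 m and contact force between pin and unit above 2 N), for 0.1 s.
2. the tray has slid out of the front (more than 38 mm) (value of joint tray above 0.038 m), for 0.1 s.
At the end, for the whole second after the job is handed in: The tray stands more than 38 mm out; the pin is upright (within 0.12 rad) in its stand, its tip within 6 mm of the hole's axis and at least 44 mm below its mouth, at rest and let go (value of joint tray above 0.038 m and horizontal distance between pin_tip and stand_hole below 0.006 m and z of pin_tip in the frame of stand_hole below -0.044 m and angle between pin's own z axis and vertical below 0.12 rad and linear speed of pin below 0.02 m/s and contact force between pin and the fingers below 0.1 N); the robot touches nothing.
It fails at once if the pin presses on the unit or its catch with more than 25 N (contact force between pin and unit above 25 N).
It fails at once if the bracket is pushed away (distance of bracket from where it was at the start of the episode above 0.02 m).
It fails at once if the tape roll is pushed away (distance of tape from where it was at the start of the episode above 0.02 m).
It fails at once if the black cap is pushed away (distance of cap from where it was at the start of the episode above 0.02 m).
It also fails if it takes over 58 s, if anything falls off the work surface, if the arm or the gripper's body presses on something with over 40 N, if the wrist force passes 120 N, or if a joint passes its speed limit or range.

### The arm

A 6-joint arm with a two-finger parallel gripper is mounted at the origin on the work surface. World frame = base frame: x ahead of the robot, y to its left, z up, the work surface at z = 0. Lengths are in m, angles in rad, forces in N, time in s.
With the tool pointing down it reaches from about 0.375 to 0.9 m from the base axis. Payload 3.1 kg.
Tool frame: the origin (TCP) lies midway between the tips of the shut fingers; the grasp point (between the pads) lies 19 mm behind it; z points along the fingers, y is the line along which they close (so a half turn about z gives the same grasp; the last joint's range is limited). The gripper opens to 85 mm and grips with 20 to 120 N. Pads are 22 mm wide; open, the fingers measure 114 mm over their backs; the gripper's body (76 mm by 85 mm) begins 54 mm behind the grasp point. The pads swing forward as they close: fully open they stand 13 mm farther back than shut.
Start: joints at [1.123, 0.527, 1.433, -0, 1.181, -0.178], TCP at [0.167, 0.602, 0.231] pointing down, gripper open.
Joint ranges: [-3.08, 3.08], [-0.75, 2.2], [0.22, 2.44], [-1.43, 4.57], [0, 2.65], [-2.85, 2.85]. Speed limits (rad/s): [2.79, 2.79, 3.14, 3.14, 3.14, 3.14].

### API

Orientations are given as [roll, pitch, yaw] about the fixed x, y, z axes, in that order (R = Rz(yaw) Ry(pitch) Rx(roll)).
In Python, from workcell import * gives the robot as it stands. The module is installed in compiled form; this text tells all that it offers.
- The arm moves only by the tool step_arm, never from a script. Its argument "rows" is a list of rows, each an object with "linear": the shift along the world's x, y, z normalised to -1 to 1, where 1 is 0.2 m, a list of three; "spin": the turn about the world's z normalised to -1 to 1, where 1 is pi/2 rad; "hand": the opening, from -1 (shut) to 1 (fully open). In form: [{"linear": [tx, ty, tz], "spin": spin, "hand": hand}, ...]. A call has 1 to 8 rows; each row is the pose to reach, as a shift and turn from the pose commanded when the call began; what a row does not reach only later rows make up. A row lasts 1/12 s, in which the tool goes at most 41.7 mm and 7.16 degrees, less where a joint would pass 70% of its speed; a pose out of reach is approached as far as the arm can. A call with a number of a shift or a turn outside -1 to 1 is refused whole. A call with a gripper value outside its range is refused whole. The fingers move at their own pace and stop on an object; "newtons" is the grip in N (left out, the last holds). Time passes only in rows, so rows that repeat a pose let the fingers close. It gives the time, the measured TCP pose, the force, the opening and the grip force at its end, in the units of the state.
- state(): the state, without advancing time (a new reading comes with each control period).
- read_camera(name): name is "scene" or "top"; returns (picture, depth): 480x640x3 uint8, red, green, blue; 480x640 float32, m along the optical axis (not along the pixel's ray), 0 where there is no reading.
- get_calibration(name): a dict with "fovy" (degrees; the focal length in pixels is half the picture's height over the tangent of half this angle, whatever the lens; pixels are square), "cx", "cy" (the principal point, pixels), "k1" (the pictures are not rectified: a ray, as slopes to the right and down, at radius r is drawn at 1 + k1 r^2 times it, then the intrinsics apply), "R" (3x3) and "t" (3): a world point X has camera coordinates R X + t. Camera axes: x right, y down, z forward; pixel columns grow to the right and rows downward; lengths in m; the calibration is good to about 2 mm. A picture is of the moment at which its call begins. get_calibration takes no time and is no camera call.
- close_job(): hands the job in; it is judged then, once.
Trained networks look in the newest picture that a camera, given by its name, has taken for a name from the list of things; names that differ only in an ending like _2 or _b are one class to them, and where a whole thing is asked for, a point or a joint stands for the part that bears it (a point fixed in the world has none). Each returns a list of dicts, best first, with "p" (0 to 1); they miss things now and then, are a little off and sometimes report something else, mostly with a low value. They report only what shows in the picture. A call takes as long as a camera call. They do not tell look-alikes from the thing itself.
- cut_out(camera, name): "pixels" (480x640 bool, what is visible of it) and "extent" ([left, top, right, bottom] in pixels, round what is visible of it).
- spot_point(camera, name): "position" ([column, row] in pixels: a listed point, or the origin of a listed thing).
The state is a dict: "time": time; "joint_positions": joint angles; "dq": joint speeds; "joint_efforts": joint torques, N m; "ee_pos": TCP position; "orientation": TCP orientation; "wrist_force": force on the tool from outside, world axes, zero at the start; "torque": the same for the moment, N m; "gripper_width": finger opening in m; "finger_force": force on a finger pad.
Only numpy, scipy, OpenCV 4.12 (cv2) and the standard library are available. Lean on these libraries where they do the work, as an engineer would, in place of code of your own. Each camera call takes 0.05 s, during which the arm holds its last target. There are 200 camera calls.

## Working session

There is one attempt and no reset: what is moved stays moved. The work goes in short steps, Python scripts to look and compute and a tool call to move; the robot and the scene stay as the last step left them, time stands still between calls to the robot, and variables do not carry over. Pictures are saved under pics/ and viewed, at most 10 in all, crops included, and the job is handed in when it is done.

Besides the shell and the picture viewer there is one more tool, called after ">>>" as a command line: name --argument value ..., lists and objects as JSON in quotes. step_arm: Moves the arm, as the interface text tells. Scaled input: -1 to 1 covers 0.2 m each way for a shift and pi/2 rad each way for a turn. Its arguments: {"type":"object","properties":{"rows":{"type":"array"},"newtons":{"type":"number"}},"required":["rows"]}

```bash
mkdir -p pics; cat > h.py <<'E'
from workcell import *
import numpy as np, cv2
def cam(n):
    c=get_calibration(n); f=240/np.tan(np.radians(c["fovy"])/2)
    K=np.array([[f,0,c["cx"]],[0,f,c["cy"]],[0,0,1.]]); D=np.array([c["k1"],0,0,0.])
    return K,D,np.array(c["R"]),np.array(c["t"])
def rays(n,uv):
    K,D,R,t=cam(n); s=cv2.undistortPoints(np.float64(uv).reshape(-1,1,2),K,D)[:,0]
    return np.c_[s,np.ones(len(s))]@R, -R.T@t
def at_z(n,uv,z):
    d,o=rays(n,uv); return o+d*((z-o[2])/d[:,2])[:,None]
def at_depth(n,uv,dep):
    d,o=rays(n,uv); return o+d*np.reshape(dep,(-1,1))
def proj(n,X):
    K,D,R,t=cam(n); return cv2.projectPoints(np.float64(X).reshape(-1,1,3),cv2.Rodrigues(R)[0],t,K,D)[0][:,0]
E
python3 - <<'E'
from h import *
np.set_printoptions(precision=4,suppress=True)
ims=[]
for n in("scene","top"):
    p,d=read_camera(n); cv2.imwrite(f"pics/{n}0.png",p[:,:,::-1]); np.save(n+"0.npy",d)
    print(n,"campos",rays(n,[[320,240]])[1], "axis",rays(n,[[320,240]])[0])
    for k,z in(("access_hole",.12),("stand_hole",.06),("pin_handle",.0975+.01),("bracket",0),("tape",0),("cap",0),("unit",0)):
        for r in spot_point(n,k)[:4]: print(n,k,round(r["p"],2),np.array(r["position"]),at_z(n,[r["position"]],z)[0])
print(state())
E
```

```text
scene campos [1.1993 0.3306 0.6871] axis [[-0.6596 -0.5046 -0.5572]]
scene access_hole 0.98 [460.5 308.9] [0.5486 0.1235 0.12  ]
scene stand_hole 0.71 [226.1 190.4] [ 0.4228 -0.5629  0.06  ]
scene stand_hole 0.61 [304.4 200. ] [ 0.3407 -0.3745  0.06  ]
scene stand_hole 0.57 [340.9 251.9] [ 0.4658 -0.1753  0.06  ]
scene pin_handle 0.54 [337.6 235.4] [ 0.4781 -0.1761  0.1075]
scene bracket 0.56 [271.1 253.3] [ 0.4975 -0.3472  0.    ]
scene tape 0.7 [262.4 338.4] [ 0.7114 -0.177   0.    ]
scene cap 0.9 [230.1 301.6] [ 0.6743 -0.2998  0.    ]
scene cap 0.35 [339.2 238.7] [ 0.3536 -0.2587  0.    ]
scene unit 0.71 [418.  369.3] [0.6024 0.0888 0.    ]
top campos [ 0.3485 -0.1626  0.9649] axis [[ 0.2102 -0.0136 -0.9776]]
top access_hole 0.85 [158.7 228.8] [0.5523 0.1294 0.12  ]
top stand_hole 0.95 [509.9 302. ] [ 0.4171 -0.5514  0.06  ]
top stand_hole 0.58 [318.  278.2] [ 0.4666 -0.171   0.06  ]
top stand_hole 0.57 [316.9 358.1] [ 0.3133 -0.1684  0.06  ]
top stand_hole 0.57 [414.5 335.8] [ 0.3539 -0.3568  0.06  ]
top pin_handle 0.52 [322.2 272.7] [ 0.4707 -0.1784  0.1075]
top pin_handle 0.39 [374.9 184.2] [ 0.6437 -0.2816  0.1075]
top bracket 0.62 [401.4 269.8] [ 0.4917 -0.3472  0.    ]
top bracket 0.61 [158.5 229.2] [0.5804 0.1712 0.    ]
top tape 0.68 [321.  173.3] [ 0.7056 -0.1788  0.    ]
top cap 0.83 [374.  181.4] [ 0.6871 -0.2947 -0.    ]
top unit 0.84 [194.1 219.2] [0.6022 0.0947 0.    ]
{'time': 0.8, 'joint_positions': array([ 1.1225,  0.5274,  1.4327, -0.    ,  1.1814, -0.1785]), 'dq': array([-0.0005,  0.0001, -0.0003, -0.0002, -0.0007, -0.0007]), 'joint_efforts': array([ -0.0014, -44.2253, -17.8411,  -0.0004,   0.0007,   0.    ]), 'ee_pos': array([0.1666, 0.6024, 0.2314]), 'orientation': array([3.1415, 0.    , 2.8718]), 'wrist_force': array([-0.6206, -0.2072,  0.0603]), 'torque': array([-0.0419, -0.055 ,  0.0018]), 'finger_force': 0.0, 'gripper_width': 0.08493645310846791}
```

View pics/scene0.png

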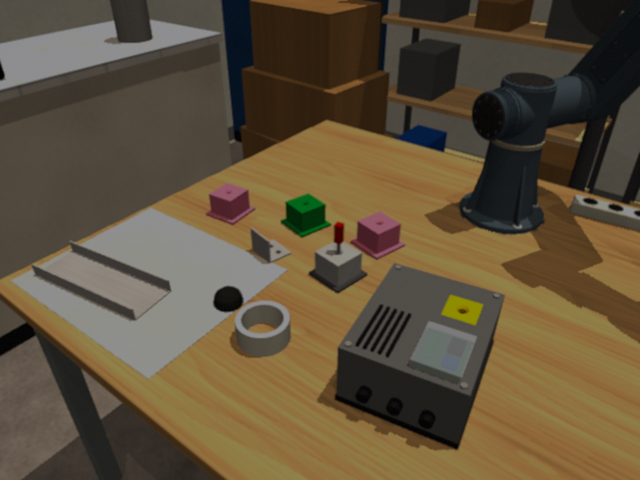

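View pics/top0.png

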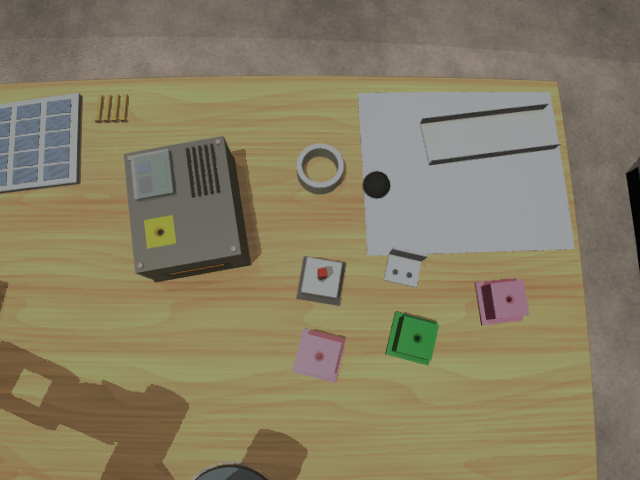

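Scene: the pin stands in the aluminium block at scene (338,262) / top (320,280). The green one at top (412,338) and the pink ones at (319,356) and (502,300) are look-alikes. The one at top (320,280) fits, since it is bare metal and holds the red-handled pin. I'll confirm that in a crop and refine the poses.

```bash
cat > m.py <<'E'
from h import *
np.set_printoptions(precision=4,suppress=True)
def rect(n,mask,z):
    v,u=np.nonzero(mask); w=at_z(n,np.c_[u,v],z)[:,:2]
    r=cv2.minAreaRect(np.float32(w*1000)); return r, w.mean(0)*1000, len(u)
def measure(n,p,d):
    v,u=np.mgrid[:480,:640]; W=at_depth(n,np.c_[u.ravel(),v.ravel()],d.ravel()).reshape(480,640,3)
    hsv=cv2.cvtColor(p,cv2.COLOR_RGB2HSV); H,S,V=[hsv[:,:,i] for i in range(3)]
    yel=(H>22)&(H<35)&(S>180)&(V>90)&(abs(W[:,:,2]-.12)<.02)
    print(n,"plate",rect(n,yel,.12), "depthz",np.median(W[yel][:,2]))
    near=np.hypot(W[:,:,0]-.467,W[:,:,1]+.174)<.07
    top=near&(abs(W[:,:,2]-.06)<.008)&(S<80)
    print(n,"stand",rect(n,top,.06),np.median(W[top][:,2]))
    red=near&((H<8)|(H>172))&(S>120)&(W[:,:,2]>.07)
    print(n,"red",red.sum(),W[red].min(0),W[red].max(0))
    rt=red&(W[:,:,2]>.123)
    print(n,"redtop",rect(n,rt,.13),np.median(W[rt],0))
E
python3 - <<'E'
from m import *
o=[]
for n in("scene","top"):
    p=cv2.imread(f"pics/{n}0.png")[:,:,::-1].copy(); measure(n,p,np.load(n+"0.npy"))
    x,y=(338,255) if n=="scene" else (321,279)
    o.append(cv2.resize(p[y-40:y+40,x-40:x+40],(400,400),interpolation=cv2.INTER_NEAREST))
cv2.imwrite("pics/crop.png",np.hstack(o)[:,:,::-1])
E
```

```text
scene plate (((547.0352783203125, 125.58805847167969), (55.6578369140625, 55.879364013671875), 10.184284210205078), array([547.4545, 125.9067]), 740) depthz 0.12185967494097477
scene stand (((474.4437255859375, -175.59454345703125), (81.35055541992188, 79.8845443725586), 81.26567077636719), array([ 476.9811, -173.9115]), 757) 0.06201058122400305
scene red 151 [ 0.4655 -0.1844  0.089 ] [ 0.4813 -0.1676  0.1346]
scene redtop (((475.61358642578125, -176.23646545410156), (26.4273624420166, 14.079283714294434), 35.44297790527344), array([ 476.0866, -175.2678]), 48) [ 0.476  -0.176   0.1302]Traceback (most recent call last):
  File "<stdin>", line 4, in <module>
  File "m.py", line 10, in measure
    print(n,"plate",rect(n,yel,.12), "depthz",np.median(W[yel][:,2]))
                    ~~~~^^^^^^^^^^^
  File "m.py", line 4, in rect
    v,u=np.nonzero(mask); w=at_z(n,np.c_[u,v],z)[:,:2]
                            ~~~~^^^^^^^^^^^^^^^^
  File "h.py", line 11, in at_z
    d,o=rays(n,uv); return o+d*((z-o[2])/d[:,2])[:,None]
        ~~~~^^^^^^
  File "h.py", line 8, in rays
    K,D,R,t=cam(n); s=cv2.undistortPoints(np.float64(uv).reshape(-1,1,2),K,D)[:,0]
                      ~~~~~~~~~~~~~~~~~~~^^^^^^^^^^^^^^^^^^^^^^^^^^^^^^^^^^^^
cv2.error: OpenCV(4.12.0) /io/opencv/modules/calib3d/src/undistort.dispatch.cpp:347: error: (-215:Assertion failed) CV_IS_MAT(_src) && CV_IS_MAT(_dst) && (_src->rows == 1 || _src->cols == 1) && (_dst->rows == 1 || _dst->cols == 1) && _src->cols + _src->rows - 1 == _dst->rows + _dst->cols - 1 && (CV_MAT_TYPE(_src->type) == CV_32FC2 || CV_MAT_TYPE(_src->type) == CV_64FC2) && (CV_MAT_TYPE(_dst->type) == CV_32FC2 || CV_MAT_TYPE(_dst->type) == CV_64FC2) in function 'cvUndistortPointsInternal'
```

```bash
sed -i 's/(V>90)&(abs(W\[:,:,2\]-.12)<.02)/(V>90)\&(np.hypot(W[:,:,0]-.548,W[:,:,1]-.127)<.06)/' m.py
python3 - <<'E'
from m import *
o=[]
for n in("top","scene"):
    p=cv2.imread(f"pics/{n}0.png")[:,:,::-1].copy()
    x,y=(338,255) if n=="scene" else (321,279)
    o.append(cv2.resize(p[y-40:y+40,x-40:x+40],(400,400),interpolation=cv2.INTER_NEAREST))
cv2.imwrite("pics/crop.png",np.hstack(o)[:,:,::-1])
p=cv2.imread("pics/top0.png")[:,:,::-1].copy();d=np.load("top0.npy")
print(cv2.cvtColor(p,cv2.COLOR_RGB2HSV)[220:242:5,150,:],at_depth("top",[[150,225],[321,290],[230,60]],[d[225,150],d[290,321],d[60,230]]))
print((d==0).mean())
try: measure("top",p,d)
except Exception as e: print("fail")
E
```

```text
[[ 31 154 152]
 [ 31 153 152]
 [ 31 154 152]
 [ 31 153 153]
 [ 31 153 153]] [[ 0.5599  0.1469  0.1195]
 [ 0.4436 -0.1767  0.0587]
 [ 1.4838  0.1852 -0.7451]]
0.0038248697916666665
fail
```

View pics/crop.png

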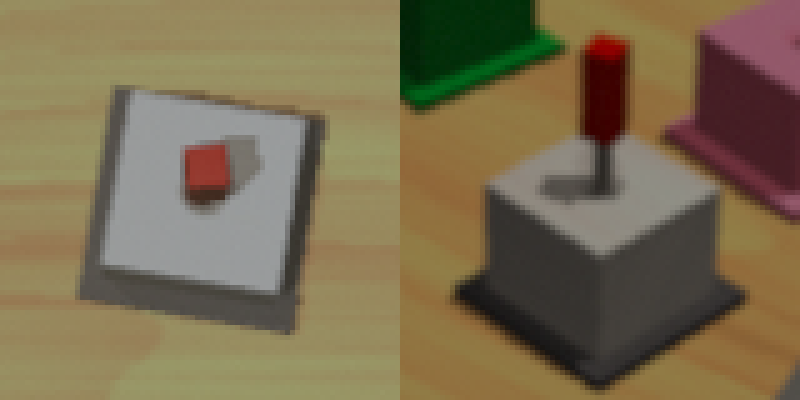

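Confirmed: a bare aluminium stand on a grey foot, with the red-handled pin in it (handle at top (322,273)).

```bash
sed -i 's/S>180/S>125/; s/(S<80)/(S<60)\&(V>110)/; s/H<35)/H<36)/' m.py
python3 - <<'E'
from m import *
for n in("top","scene"):
    p=cv2.imread(f"pics/{n}0.png")[:,:,::-1].copy();d=np.load(n+"0.npy")
    measure(n,p,d)
    if n=="top":
        q=at_z(n,np.array([[110,90],[0,0]])*0+[[281+183/5,239+147/5],[281+228/5,239+145/5]],.13); e=q[1]-q[0]; print("handle edge deg",np.degrees(np.arctan2(e[1],e[0])))
        c=np.array([[124,92],[307,120],[280,294],[101,266]])/5+[281,239]
        q=at_z(n,c-.5,.06); print("stand corners",q,q.mean(0))
        c=np.array([[183,147],[228,145],[230,190],[186,193]])/5+[281,239]
        q=at_z(n,c-.5,.13); print("handle corners",q,q.mean(0))
E
```

```text
top plate (((547.5962524414062, 127.67864227294922), (54.426944732666016, 54.98567199707031), 10.456576347351074), array([547.5821, 127.6479]), 759) depthz 0.12053705056678943
top stand (((469.6191101074219, -177.4739990234375), (68.07461547851562, 70.52068328857422), 80.39598083496094), array([ 468.7868, -177.2414]), 1124) 0.06071801180284386
top red 70 [ 0.4614 -0.1849  0.0953] [ 0.4764 -0.1703  0.1341]
top redtop (((468.4109191894531, -177.47706604003906), (15.045533180236816, 13.876470565795898), 10.858054161071777), array([ 468.5542, -177.5599]), 66) [ 0.4686 -0.1776  0.1298]
handle edge deg -87.54065999665258
stand corners [[ 0.509  -0.146   0.06  ]
 [ 0.4977 -0.2182  0.06  ]
 [ 0.4291 -0.2068  0.06  ]
 [ 0.4402 -0.1372  0.06  ]] [ 0.469  -0.1771  0.06  ]
handle corners [[ 0.4763 -0.1687  0.13  ]
 [ 0.477  -0.1851  0.13  ]
 [ 0.4605 -0.1857  0.13  ]
 [ 0.4595 -0.1698  0.13  ]] [ 0.4683 -0.1773  0.13  ]
scene plate (((546.8984985351562, 125.56925964355469), (57.603939056396484, 57.12587356567383), 9.787766456604004), array([547.5319, 125.8293]), 778) depthz 0.12185442431487753
scene stand (((469.2131652832031, -180.25538635253906), (68.73247528076172, 68.75135040283203), 80.42193603515625), array([ 471.894 , -176.5582]), 489) 0.06244117862401177
scene red 151 [ 0.4655 -0.1844  0.089 ] [ 0.4813 -0.1676  0.1346]
scene redtop (((475.61358642578125, -176.23646545410156), (26.4273624420166, 14.079283714294434), 35.44297790527344), array([ 476.0866, -175.2678]), 48) [ 0.476  -0.176   0.1302]
```

>>> step_arm --rows '[{"linear": [1, -1, 0], "spin": -0.5, "hand": 1}, {"linear": [1, -1, 0], "spin": -0.5, "hand": 1}, {"linear": [1, -1, 0], "spin": -0.5, "hand": 1}, {"linear": [1, -1, 0], "spin": -0.5, "hand": 1}, {"linear": [1, -1, 0], "spin": -0.5, "hand": 1}, {"linear": [1, -1, 0], "spin": -0.5, "hand": 1}, {"linear": [1, -1, 0], "spin": -0.5, "hand": 1}]'

```text
time: 1.38
ee_pos: [0.3685, 0.4003, 0.2316]
orientation: [3.141, 0.001, 2.081]
wrist_force: [0.3, 0.3, -0.1]
gripper_width: 0.0856
finger_force: 0.0
```

>>> step_arm --rows '[{"linear": [0.25, -1, 0], "spin": -0.3, "hand": 1}, {"linear": [0.25, -1, 0], "spin": -0.3, "hand": 1}, {"linear": [0.25, -1, 0], "spin": -0.3, "hand": 1}, {"linear": [0.25, -1, 0], "spin": -0.3, "hand": 1}, {"linear": [0.25, -1, 0], "spin": -0.3, "hand": 1}, {"linear": [0.25, -1, 0], "spin": -0.3, "hand": 1}]'

```text
time: 1.88
ee_pos: [0.4186, 0.1967, 0.2316]
orientation: [3.14, 0.003, 1.608]
wrist_force: [-0.7, 0.6, -0.2]
gripper_width: 0.0853
finger_force: 0.0
```

>>> step_arm --rows '[{"linear": [0.25, -1, 0], "spin": 0, "hand": 1}, {"linear": [0.25, -1, 0], "spin": 0, "hand": 1}, {"linear": [0.25, -1, 0], "spin": 0, "hand": 1}, {"linear": [0.25, -1, 0], "spin": 0, "hand": 1}, {"linear": [0.25, -1, 0], "spin": 0, "hand": 1}, {"linear": [0.25, -1, 0], "spin": 0, "hand": 1}]'

```text
time: 2.38
ee_pos: [0.4702, -0.0038, 0.232]
orientation: [3.137, 0.004, 1.609]
wrist_force: [0.8, 0.1, 0.2]
gripper_width: 0.0854
finger_force: 0.0
```

>>> step_arm --rows '[{"linear": [0, -0.87, 0], "spin": 0, "hand": 1}, {"linear": [0, -0.87, 0], "spin": 0, "hand": 1}, {"linear": [0, -0.87, 0], "spin": 0, "hand": 1}, {"linear": [0, -0.87, 0], "spin": 0, "hand": 1}, {"linear": [0, -0.87, 0], "spin": 0, "hand": 1}, {"linear": [0, -0.87, -0.2], "spin": 0, "hand": 1}, {"linear": [0, -0.87, -0.35], "spin": 0, "hand": 1}, {"linear": [0, -0.87, -0.35], "spin": 0, "hand": 1}]'

```text
time: 3.05
ee_pos: [0.4633, -0.1691, 0.1569]
orientation: [-3.132, -0.007, 1.614]
wrist_force: [-0.9, 0.3, 0.6]
gripper_width: 0.0854
finger_force: 0.0
```

```bash
python3 - <<'E'
from m import *
print(state()["ee_pos"],state()["orientation"])
for n in("top","scene"):
    p,d=read_camera(n); x,y=(338,245) if n=="scene" else (321,272)
    print(proj(n,[[.469,-.1775,.1125]]))
    cv2.imwrite(f"pics/g_{n}.png",cv2.resize(p[y-50:y+50,x-50:x+50],(400,400))[:,:,::-1])
cv2.imwrite("pics/g.png",np.hstack([cv2.imread("pics/g_top.png"),cv2.imread("pics/g_scene.png")]))
E
```

```text
[ 0.4633 -0.1691  0.1569] [-3.1324 -0.0069  1.6143]
[[321.7878 273.2287]]
[[339.7092 231.1715]]
```

View pics/g.png

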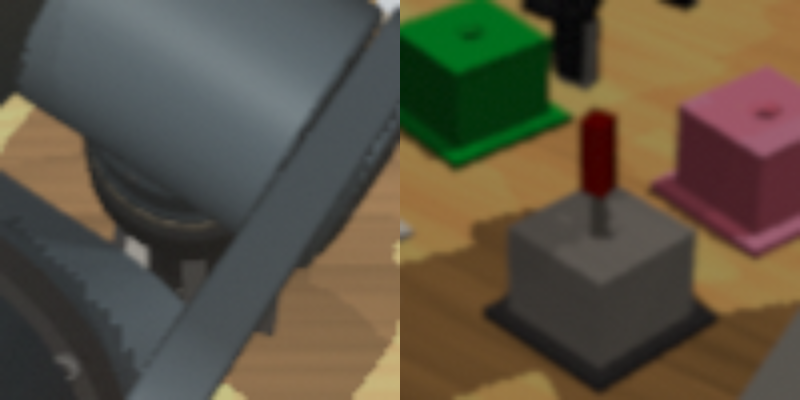

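>>> step_arm --rows '[{"linear": [0.01, -0.03, 0], "spin": 0, "hand": 1}, {"linear": [0.01, -0.03, -0.1], "spin": 0, "hand": 1}, {"linear": [0.01, -0.03, -0.2], "spin": 0, "hand": 1}, {"linear": [0.01, -0.03, -0.3], "spin": 0, "hand": 1}, {"linear": [0.01, -0.03, -0.34], "spin": 0, "hand": 1}, {"linear": [0.01, -0.03, -0.34], "spin": 0, "hand": 1}, {"linear": [0.01, -0.03, -0.34], "spin": 0, "hand": 1}, {"linear": [0.01, -0.03, -0.34], "spin": 0, "hand": 1}]'

```text
time: 3.82
ee_pos: [0.4698, -0.1783, 0.0948]
orientation: [3.139, 0.002, 1.616]
wrist_force: [0.0, -0.1, 0.1]
gripper_width: 0.0854
finger_force: 0.0
```

>>> step_arm --newtons 40 --rows '[{"linear": [0, 0, 0], "spin": 0, "hand": -1}, {"linear": [0, 0, 0], "spin": 0, "hand": -1}, {"linear": [0, 0, 0], "spin": 0, "hand": -1}, {"linear": [0, 0, 0], "spin": 0, "hand": -1}, {"linear": [0, 0, 0], "spin": 0, "hand": -1}, {"linear": [0, 0, 0], "spin": 0, "hand": -1}, {"linear": [0, 0, 0], "spin": 0, "hand": -1}, {"linear": [0, 0, 0], "spin": 0, "hand": -1}]'

```text
time: 4.48
ee_pos: [0.4686, -0.1777, 0.0935]
orientation: [3.141, 0.0, 1.615]
wrist_force: [0.0, 0.5, 2.9]
gripper_width: 0.0157
finger_force: 42.1
```

>>> step_arm --newtons 60 --rows '[{"linear": [0, 0, 0.05], "spin": 0, "hand": -1}, {"linear": [0, 0, 0.15], "spin": 0, "hand": -1}, {"linear": [0, 0, 0.25], "spin": 0, "hand": -1}, {"linear": [0, 0, 0.4], "spin": 0, "hand": -1}, {"linear": [0, 0, 0.55], "spin": 0, "hand": -1}, {"linear": [0, 0, 0.7], "spin": 0, "hand": -1}, {"linear": [0, 0, 0.7], "spin": 0, "hand": -1}, {"linear": [0, 0, 0.7], "spin": 0, "hand": -1}]'

```text
time: 5.15
ee_pos: [0.4692, -0.178, 0.2352]
orientation: [3.138, 0.002, 1.615]
wrist_force: [0.0, 0.3, -1.5]
gripper_width: 0.0156
finger_force: 59.6
```

>>> step_arm --rows '[{"linear": [0.1, 0.2, 0], "spin": 0, "hand": -1}, {"linear": [0.2, 0.4, 0], "spin": 0, "hand": -1}, {"linear": [0.2, 0.6, 0], "spin": 0, "hand": -1}, {"linear": [0.2, 0.8, 0], "spin": 0, "hand": -1}, {"linear": [0.2, 1, 0], "spin": 0, "hand": -1}, {"linear": [0.2, 1, 0], "spin": 0, "hand": -1}]'

```text
time: 5.65
ee_pos: [0.5053, 0.0295, 0.2313]
orientation: [-3.135, -0.005, 1.622]
wrist_force: [-0.5, 0.1, -1.0]
gripper_width: 0.0155
finger_force: 59.5
```

>>> step_arm --rows '[{"linear": [0.1, 0.2, 0], "spin": 0, "hand": -1}, {"linear": [0.19, 0.35, 0], "spin": 0, "hand": -1}, {"linear": [0.19, 0.52, 0], "spin": 0, "hand": -1}, {"linear": [0.19, 0.52, 0], "spin": 0, "hand": -1}, {"linear": [0.19, 0.52, 0], "spin": 0, "hand": -1}, {"linear": [0.19, 0.52, 0], "spin": 0, "hand": -1}]'

```text
time: 6.15
ee_pos: [0.5451, 0.126, 0.2317]
orientation: [-3.138, 0.001, 1.616]
wrist_force: [-0.5, 0.1, -1.1]
gripper_width: 0.0155
finger_force: 59.5
```

```bash
python3 - <<'E'
from m import *
s=state(); print(s["ee_pos"],s["orientation"],s["wrist_force"],s["gripper_width"])
o=[]
for n in("top","scene"):
    p,d=read_camera(n); cv2.imwrite(f"pics/h_{n}.png",p[:,:,::-1]); np.save(f"h_{n}.npy",d)
    c=proj(n,[[.547,.127,.13]])[0].astype(int); print(c)
    for k in("pin_tip","access_hole","pin_handle"):
        for r in spot_point(n,k)[:3]: print(n,k,round(r["p"],2),r["position"])
    print("pred tip",proj(n,[s["ee_pos"]-[0,0,.0835]]),"hole",proj(n,[[.5475,.127,.12]]))
    o.append(cv2.resize(p[c[1]-50:c[1]+50,c[0]-50:c[0]+50],(400,400),interpolation=cv2.INTER_CUBIC))
cv2.imwrite("pics/h.png",np.hstack(o)[:,:,::-1])
E
```

```text
[0.5451 0.126  0.2317] [-3.1375  0.0006  1.616 ] [-0.4697  0.1091 -1.1134] 0.015452827475056274
[158 230]
top pin_tip 0.72 [153.9, 229.7]
top pin_tip 0.7 [162.0, 231.8]
top pin_tip 0.48 [323.3, 277.6]
top access_hole 0.78 [161.0, 230.6]
top pin_handle 0.47 [135.3, 216.5]
pred tip [[155.2402 229.0224]] hole [[159.7729 231.2808]]
[463 304]
scene pin_tip 0.51 [467.1, 294.9]
scene access_hole 0.7 [460.5, 308.5]
scene pin_handle 0.77 [475.1, 244.6]
pred tip [[465.6158 295.1883]] hole [[462.7832 309.4127]]
```

View pics/h.png

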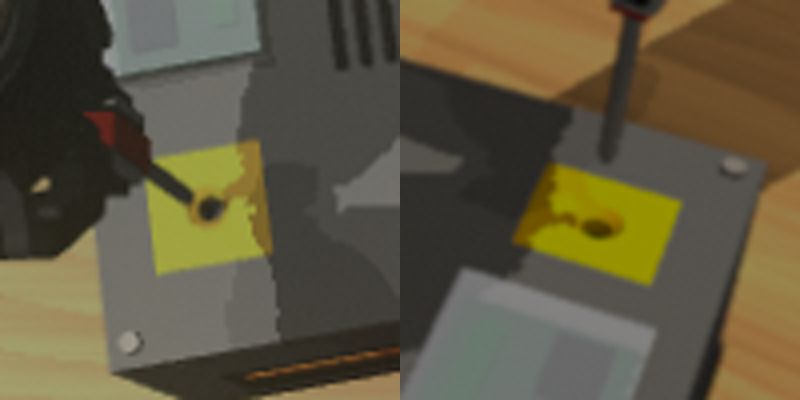

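```bash
python3 - <<'E'
from m import *
f=lambda o,c:[[o[0]+(c[0]+.5)/4-.5,o[1]+(c[1]+.5)/4-.5]]
for n,o,t,h in(("top",(108,180),(196,203),(210,209)),("scene",(413,254),(606,160),(601,228))):
    print(n,"tip",at_z(n,f(o,t),.148),"hole",at_z(n,f(o,h),.12))
E
```

```text
top tip [[0.5426 0.1234 0.148 ]] hole [[0.5464 0.1262 0.12  ]]
scene tip [[0.4434 0.2525 0.148 ]] hole [[0.4502 0.2598 0.12  ]]
```

```bash
python3 - <<'E'
from m import *
f=lambda o,c:[[o[0]+(c[0]+.5)/4-.5,o[1]+(c[1]+.5)/4-.5]]
for n,o,t,h in(("top",(108,180),(196,203),(210,209)),("scene",(413,254),(206,160),(201,228))):
    print(n,"tip",at_z(n,f(o,t),.148),"hole",at_z(n,f(o,h),.12), "plateproj",)
E
```

```text
top tip [[0.5426 0.1234 0.148 ]] hole [[0.5464 0.1262 0.12  ]] plateproj
scene tip [[0.5426 0.1224 0.148 ]] hole [[0.5502 0.1284 0.12  ]] plateproj
```

>>> step_arm --rows '[{"linear": [0.01, 0.01, -0.03], "spin": 0, "hand": -1}, {"linear": [0.01, 0.01, -0.08], "spin": 0, "hand": -1}, {"linear": [0.01, 0.01, -0.12], "spin": 0, "hand": -1}, {"linear": [0.01, 0.01, -0.15], "spin": 0, "hand": -1}, {"linear": [0.01, 0.01, -0.15], "spin": 0, "hand": -1}, {"linear": [0.01, 0.01, -0.15], "spin": 0, "hand": -1}]'

```text
time: 7.05
ee_pos: [0.548, 0.1284, 0.2024]
orientation: [-3.14, -0.0, 1.615]
wrist_force: [0.1, 0.1, -1.5]
gripper_width: 0.015
finger_force: 59.5
```

```bash
python3 - <<'E'
from m import *
s=state(); print(s["ee_pos"],s["orientation"],s["wrist_force"],s["gripper_width"])
o=[]
for n in("top","scene"):
    p,d=read_camera(n); c=proj(n,[[.547,.127,.13]])[0].astype(int)
    o.append(cv2.resize(p[c[1]-25:c[1]+25,c[0]-25:c[0]+25],(400,400),interpolation=cv2.INTER_CUBIC))
cv2.imwrite("pics/i.png",np.hstack(o)[:,:,::-1])
E
```

```text
[0.548  0.1284 0.2024] [-3.1396 -0.      1.6153] [ 0.0567  0.0974 -1.5329] 0.015021252785726575
```

View pics/i.png

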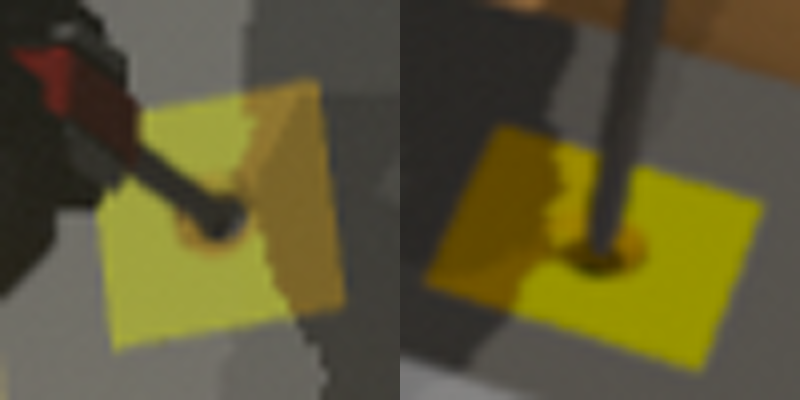

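The tip sits centred in the mouth in both views, and there is no side force. Going down.

>>> step_arm --rows '[{"linear": [0, 0, -0.02], "spin": 0, "hand": -1}, {"linear": [0, 0, -0.04], "spin": 0, "hand": -1}, {"linear": [0, 0, -0.06], "spin": 0, "hand": -1}, {"linear": [0, 0, -0.06], "spin": 0, "hand": -1}, {"linear": [0, 0, -0.06], "spin": 0, "hand": -1}]'

```text
time: 7.57
ee_pos: [0.5483, 0.1284, 0.1909]
orientation: [-3.141, -0.0, 1.615]
wrist_force: [-0.1, -0.6, -0.7]
gripper_width: 0.015
finger_force: 59.5
```

>>> step_arm --rows '[{"linear": [0, 0, -0.015], "spin": 0, "hand": -1}, {"linear": [0, 0, -0.03], "spin": 0, "hand": -1}, {"linear": [0, 0, -0.045], "spin": 0, "hand": -1}, {"linear": [0, 0, -0.045], "spin": 0, "hand": -1}, {"linear": [0, 0, -0.045], "spin": 0, "hand": -1}]'

```text
time: 7.98
ee_pos: [0.5483, 0.1284, 0.182]
orientation: [-3.141, 0.0, 1.615]
wrist_force: [-0.5, 0.4, -1.1]
gripper_width: 0.0149
finger_force: 59.5
```

>>> step_arm --rows '[{"linear": [0, 0, -0.01], "spin": 0, "hand": -1}, {"linear": [0, 0, -0.02], "spin": 0, "hand": -1}, {"linear": [0, 0, -0.02], "spin": 0, "hand": -1}, {"linear": [0, 0, -0.02], "spin": 0, "hand": -1}]'

```text
time: 8.32
ee_pos: [0.5484, 0.1284, 0.1782]
orientation: [-3.141, -0.0, 1.615]
wrist_force: [-0.2, -0.3, -1.9]
gripper_width: 0.0154
finger_force: 59.5
```

>>> step_arm --rows '[{"linear": [0, 0, -0.01], "spin": 0, "hand": -1}, {"linear": [0, 0, -0.02], "spin": 0, "hand": -1}, {"linear": [0, 0, -0.02], "spin": 0, "hand": -1}, {"linear": [0, 0, -0.02], "spin": 0, "hand": -1}]'

```text
time: 8.65
ee_pos: [0.5484, 0.1284, 0.1741]
orientation: [-3.141, -0.0, 1.615]
wrist_force: [-0.4, -0.5, -1.3]
gripper_width: 0.0153
finger_force: 59.5
```

Tip about 29 mm below the mouth, with no contact yet.

>>> step_arm --rows '[{"linear": [0, 0, -0.01], "spin": 0, "hand": -1}, {"linear": [0, 0, -0.02], "spin": 0, "hand": -1}, {"linear": [0, 0, -0.02], "spin": 0, "hand": -1}, {"linear": [0, 0, -0.02], "spin": 0, "hand": -1}]'

```text
time: 8.98
ee_pos: [0.5484, 0.1284, 0.1701]
orientation: [-3.141, 0.0, 1.615]
wrist_force: [-0.8, 0.5, -1.3]
gripper_width: 0.0151
finger_force: 59.5
```

>>> step_arm --rows '[{"linear": [0, 0, -0.01], "spin": 0, "hand": -1}, {"linear": [0, 0, -0.02], "spin": 0, "hand": -1}, {"linear": [0, 0, -0.02], "spin": 0, "hand": -1}, {"linear": [0, 0, -0.02], "spin": 0, "hand": -1}]'

```text
time: 9.32
ee_pos: [0.5484, 0.1284, 0.1661]
orientation: [-3.141, -0.0, 1.615]
wrist_force: [0.0, 1.1, -0.6]
gripper_width: 0.0152
finger_force: 59.5
```

>>> step_arm --rows '[{"linear": [0, 0, -0.01], "spin": 0, "hand": -1}, {"linear": [0, 0, -0.02], "spin": 0, "hand": -1}, {"linear": [0, 0, -0.02], "spin": 0, "hand": -1}, {"linear": [0, 0, -0.02], "spin": 0, "hand": -1}]'

```text
time: 9.65
ee_pos: [0.5485, 0.1284, 0.1622]
orientation: [-3.141, -0.0, 1.615]
wrist_force: [-0.2, 0.6, -0.8]
gripper_width: 0.0156
finger_force: 59.5
```

>>> step_arm --rows '[{"linear": [0, 0, -0.01], "spin": 0, "hand": -1}, {"linear": [0, 0, -0.015], "spin": 0, "hand": -1}, {"linear": [0, 0, -0.015], "spin": 0, "hand": -1}, {"linear": [0, 0, -0.015], "spin": 0, "hand": -1}]'

```text
time: 9.98
ee_pos: [0.5488, 0.1284, 0.1601]
orientation: [3.141, 0.0, 1.615]
wrist_force: [-1.5, -0.2, 5.1]
gripper_width: 0.0153
finger_force: 60.5
```

Contact at about 6 N. Pressing a little more.

>>> step_arm --rows '[{"linear": [0, 0, -0.005], "spin": 0, "hand": -1}, {"linear": [0, 0, -0.01], "spin": 0, "hand": -1}, {"linear": [0, 0, -0.01], "spin": 0, "hand": -1}, {"linear": [0, 0, -0.01], "spin": 0, "hand": -1}]'

```text
time: 10.32
ee_pos: [0.5488, 0.1284, 0.1582]
orientation: [3.141, 0.0, 1.615]
wrist_force: [-2.0, -0.2, 7.2]
gripper_width: 0.0153
finger_force: 60.7
```

>>> step_arm --rows '[{"linear": [0, 0, -0.004], "spin": 0, "hand": -1}, {"linear": [0, 0, -0.008], "spin": 0, "hand": -1}, {"linear": [0, 0, -0.008], "spin": 0, "hand": -1}, {"linear": [0, 0, -0.008], "spin": 0, "hand": -1}]'

```text
time: 10.65
ee_pos: [0.5488, 0.1284, 0.1565]
orientation: [3.141, 0.0, 1.615]
wrist_force: [-1.7, -0.5, 6.0]
gripper_width: 0.015
finger_force: 60.3
```

```bash
cat > tray.py <<'E'
from m import *
s=state(); print(s["ee_pos"],s["wrist_force"])
p,d=read_camera("top"); d0=np.load("top0.npy")
# tray probe points 10..50 mm out of the front at z 0.03..0.1
c=np.array([.6015,.093]); a=np.radians(10); R=np.array([[np.cos(a),-np.sin(a)],[np.sin(a),np.cos(a)]])
v,u=np.mgrid[200:330,100:300]; W=at_depth("top",np.c_[u.ravel(),v.ravel()],d[200:330,100:300].ravel())
L=(W[:,:2]-c)@R; m=(W[:,2]>.015)&(W[:,2]<.105)&(abs(L[:,1])<.07)&(L[:,0]<-.123)&(L[:,0]>-.2)
print("pts",m.sum(), "out mm", (-120-1000*np.percentile(L[m,0],[2,50])) if m.any() else None, "z",np.median(W[m,2]) if m.any() else None)
E
python3 tray.py
```

```text
[0.5488 0.1284 0.1565] [-1.6902 -0.4601  5.9651]
pts 379 out mm [7.3684 5.571 ] z 0.053781150604388595
```

>>> step_arm --rows '[{"linear": [0, 0, -0.003], "spin": 0, "hand": -1}, {"linear": [0, 0, -0.006], "spin": 0, "hand": -1}, {"linear": [0, 0, -0.006], "spin": 0, "hand": -1}, {"linear": [0, 0, -0.006], "spin": 0, "hand": -1}, {"linear": [0, 0, -0.006], "spin": 0, "hand": -1}]'

```text
time: 11.12
ee_pos: [0.5488, 0.1284, 0.1553]
orientation: [3.141, 0.0, 1.615]
wrist_force: [-1.8, -0.1, 5.6]
gripper_width: 0.0151
finger_force: 60.4
```

```bash
python3 tray.py
```

```text
[0.5488 0.1284 0.1553] [-1.8452 -0.13    5.6391]
pts 858 out mm [27.6606 21.3003] z 0.047578930668960684
```

The tray is sliding out. Holding the catch.

>>> step_arm --rows '[{"linear": [0, 0, 0], "spin": 0, "hand": -1}, {"linear": [0, 0, 0], "spin": 0, "hand": -1}, {"linear": [0, 0, 0], "spin": 0, "hand": -1}, {"linear": [0, 0, 0], "spin": 0, "hand": -1}, {"linear": [0, 0, 0], "spin": 0, "hand": -1}, {"linear": [0, 0, 0], "spin": 0, "hand": -1}, {"linear": [0, 0, 0], "spin": 0, "hand": -1}, {"linear": [0, 0, 0], "spin": 0, "hand": -1}]'

```text
time: 11.83
ee_pos: [0.5488, 0.1284, 0.1553]
orientation: [3.141, 0.0, 1.615]
wrist_force: [-0.7, -0.5, 5.8]
gripper_width: 0.0152
finger_force: 60.4
```

>>> step_arm --rows '[{"linear": [0, 0, 0], "spin": 0, "hand": -1}, {"linear": [0, 0, 0], "spin": 0, "hand": -1}, {"linear": [0, 0, 0], "spin": 0, "hand": -1}, {"linear": [0, 0, 0], "spin": 0, "hand": -1}, {"linear": [0, 0, 0], "spin": 0, "hand": -1}, {"linear": [0, 0, 0], "spin": 0, "hand": -1}, {"linear": [0, 0, 0], "spin": 0, "hand": -1}, {"linear": [0, 0, 0], "spin": 0, "hand": -1}]'

```text
time: 12.5
ee_pos: [0.5488, 0.1284, 0.1553]
orientation: [3.141, 0.0, 1.615]
wrist_force: [-1.6, 0.1, 6.4]
gripper_width: 0.0152
finger_force: 60.4
```

```bash
python3 tray.py
```

```text
[0.5488 0.1284 0.1553] [-1.6439  0.086   6.4269]
pts 1296 out mm [43.16   25.9859] z 0.04681991929177254
```

>>> step_arm --rows '[{"linear": [0, 0, 0.05], "spin": 0, "hand": -1}, {"linear": [0, 0, 0.13], "spin": 0, "hand": -1}, {"linear": [0, 0, 0.22], "spin": 0, "hand": -1}, {"linear": [0, 0, 0.31], "spin": 0, "hand": -1}, {"linear": [0, 0, 0.4], "spin": 0, "hand": -1}, {"linear": [0, 0, 0.4], "spin": 0, "hand": -1}, {"linear": [0, 0, 0.4], "spin": 0, "hand": -1}]'

```text
time: 13.13
ee_pos: [0.549, 0.1284, 0.2353]
orientation: [3.139, -0.0, 1.615]
wrist_force: [-0.3, -0.2, -0.7]
gripper_width: 0.0152
finger_force: 59.6
```

```bash
python3 tray.py
```

```text
[0.549  0.1284 0.2353] [-0.3083 -0.1956 -0.6987]
pts 1294 out mm [43.3294 25.7774] z 0.046793204033657665
```

>>> step_arm --rows '[{"linear": [-0.1, -0.2, 0], "spin": 0, "hand": -1}, {"linear": [-0.2, -0.4, 0], "spin": 0, "hand": -1}, {"linear": [-0.2, -0.6, 0], "spin": 0, "hand": -1}, {"linear": [-0.2, -0.8, 0], "spin": 0, "hand": -1}, {"linear": [-0.2, -1, 0], "spin": 0, "hand": -1}, {"linear": [-0.2, -1, 0], "spin": 0, "hand": -1}]'

```text
time: 13.68
ee_pos: [0.5088, -0.0786, 0.2333]
orientation: [-3.141, 0.004, 1.609]
wrist_force: [0.4, -0.6, 0.5]
gripper_width: 0.0152
finger_force: 59.6
```

>>> step_arm --rows '[{"linear": [-0.1, -0.2, 0], "spin": 0, "hand": -1}, {"linear": [-0.2, -0.35, 0], "spin": 0, "hand": -1}, {"linear": [-0.2, -0.53, 0], "spin": 0, "hand": -1}, {"linear": [-0.2, -0.53, 0], "spin": 0, "hand": -1}, {"linear": [-0.2, -0.53, 0], "spin": 0, "hand": -1}, {"linear": [-0.2, -0.53, 0], "spin": 0, "hand": -1}, {"linear": [-0.2, -0.53, 0], "spin": 0, "hand": -1}, {"linear": [-0.2, -0.53, 0], "spin": 0, "hand": -1}]'

```text
time: 14.35
ee_pos: [0.4684, -0.1761, 0.234]
orientation: [-3.14, -0.001, 1.617]
wrist_force: [0.2, -0.2, -1.5]
gripper_width: 0.0151
finger_force: 59.7
```

>>> step_arm --rows '[{"linear": [0, 0, -0.1], "spin": 0, "hand": -1}, {"linear": [0, 0, -0.25], "spin": 0, "hand": -1}, {"linear": [0, 0, -0.37], "spin": 0, "hand": -1}, {"linear": [0, 0, -0.44], "spin": 0, "hand": -1}, {"linear": [0, 0, -0.44], "spin": 0, "hand": -1}, {"linear": [0, 0, -0.46], "spin": 0, "hand": -1}, {"linear": [0, 0, -0.48], "spin": 0, "hand": -1}, {"linear": [0, 0, -0.48], "spin": 0, "hand": -1}]'

```text
time: 15.02
ee_pos: [0.4689, -0.1774, 0.1388]
orientation: [3.141, 0.0, 1.616]
wrist_force: [-0.4, 1.1, -1.3]
gripper_width: 0.0153
finger_force: 59.5
```

>>> step_arm --rows '[{"linear": [0, 0, -0.02], "spin": 0, "hand": -1}, {"linear": [0, 0, -0.04], "spin": 0, "hand": -1}, {"linear": [0, 0, -0.06], "spin": 0, "hand": -1}, {"linear": [0, 0, -0.06], "spin": 0, "hand": -1}]'

```text
time: 15.35
ee_pos: [0.4683, -0.1775, 0.126]
orientation: [-3.141, -0.0, 1.615]
wrist_force: [1.1, -0.1, -0.7]
gripper_width: 0.015
finger_force: 59.4
```

>>> step_arm --rows '[{"linear": [0, 0, -0.03], "spin": 0, "hand": -1}, {"linear": [0, 0, -0.06], "spin": 0, "hand": -1}, {"linear": [0, 0, -0.09], "spin": 0, "hand": -1}, {"linear": [0, 0, -0.12], "spin": 0, "hand": -1}, {"linear": [0, 0, -0.15], "spin": 0, "hand": -1}, {"linear": [0, 0, -0.15], "spin": 0, "hand": -1}, {"linear": [0, 0, -0.15], "spin": 0, "hand": -1}]'

```text
time: 15.93
ee_pos: [0.4684, -0.1775, 0.0959]
orientation: [-3.141, -0.001, 1.615]
wrist_force: [-0.2, -0.4, -1.4]
gripper_width: 0.0156
finger_force: 59.5
```

>>> step_arm --rows '[{"linear": [0, 0, -0.01], "spin": 0, "hand": -1}, {"linear": [0, 0, -0.01], "spin": 0, "hand": -1}, {"linear": [0, 0, -0.01], "spin": 0, "hand": -1}]'

```text
time: 16.18
ee_pos: [0.4685, -0.1776, 0.0946]
orientation: [3.142, 0.0, 1.615]
wrist_force: [0.8, -0.4, -1.8]
gripper_width: 0.0152
finger_force: 59.5
```

>>> step_arm --rows '[{"linear": [0, 0, 0], "spin": 0, "hand": 1}, {"linear": [0, 0, 0], "spin": 0, "hand": 1}, {"linear": [0, 0, 0], "spin": 0, "hand": 1}, {"linear": [0, 0, 0], "spin": 0, "hand": 1}, {"linear": [0, 0, 0], "spin": 0, "hand": 1}, {"linear": [0, 0, 0], "spin": 0, "hand": 1}, {"linear": [0, 0, 0], "spin": 0, "hand": 1}, {"linear": [0, 0, 0], "spin": 0, "hand": 1}]'

```text
time: 16.85
ee_pos: [0.4685, -0.1776, 0.0945]
orientation: [-3.142, 0.0, 1.615]
wrist_force: [-0.7, 0.3, 0.7]
gripper_width: 0.0851
finger_force: 0.0
```

>>> step_arm --rows '[{"linear": [0, 0, 0.1], "spin": 0, "hand": 1}, {"linear": [0, 0, 0.25], "spin": 0, "hand": 1}, {"linear": [0, 0, 0.4], "spin": 0, "hand": 1}, {"linear": [0, 0, 0.6], "spin": 0, "hand": 1}, {"linear": [0, 0, 0.8], "spin": 0, "hand": 1}, {"linear": [0, 0, 0.9], "spin": 0, "hand": 1}, {"linear": [0, 0, 0.9], "spin": 0, "hand": 1}, {"linear": [0, 0, 0.9], "spin": 0, "hand": 1}]'

```text
time: 17.52
ee_pos: [0.4689, -0.1778, 0.2757]
orientation: [3.139, 0.002, 1.615]
wrist_force: [-0.5, -0.5, -0.4]
gripper_width: 0.0856
finger_force: 0.0
```

>>> step_arm --rows '[{"linear": [-0.3, 0.6, 0], "spin": 0, "hand": 1}, {"linear": [-0.3, 0.6, 0], "spin": 0, "hand": 1}, {"linear": [-0.3, 0.6, 0], "spin": 0, "hand": 1}, {"linear": [-0.3, 0.6, 0], "spin": 0, "hand": 1}, {"linear": [-0.3, 0.6, 0], "spin": 0, "hand": 1}, {"linear": [-0.3, 0.6, 0], "spin": 0, "hand": 1}]'

```text
time: 18.02
ee_pos: [0.4084, -0.0575, 0.2736]
orientation: [-3.14, -0.0, 1.617]
wrist_force: [0.9, -0.3, 0.1]
gripper_width: 0.0852
finger_force: 0.0
```

```bash
python3 tray.py; python3 - <<'E'
from m import *
p,d=read_camera("scene"); cv2.imwrite("pics/end.png",p[:,:,::-1])
try: measure("scene",p,d)
except Exception: pass
E
```

```text
[ 0.4084 -0.0575  0.2736] [ 0.9095 -0.317   0.1117]
pts 0 out mm None z None
scene plate (((547.0945434570312, 125.48405456542969), (57.2816276550293, 57.053802490234375), 10.168543815612793), array([547.6979, 125.7804]), 778) depthz 0.12193816158458687
scene stand (((453.18524169921875, -182.5311737060547), (24.577383041381836, 73.4453353881836), 20.91718101501465), array([ 449.8171, -172.3233]), 93) 0.062194053353087475
scene red 155 [ 0.4691 -0.1863  0.0845] [ 0.4844 -0.1709  0.1338]
scene redtop (((479.5331726074219, -178.369873046875), (22.654569625854492, 14.080639839172363), 35.62540817260742), array([ 479.1702, -178.1409]), 45) [ 0.48   -0.1782  0.1306]
```

View pics/end.png

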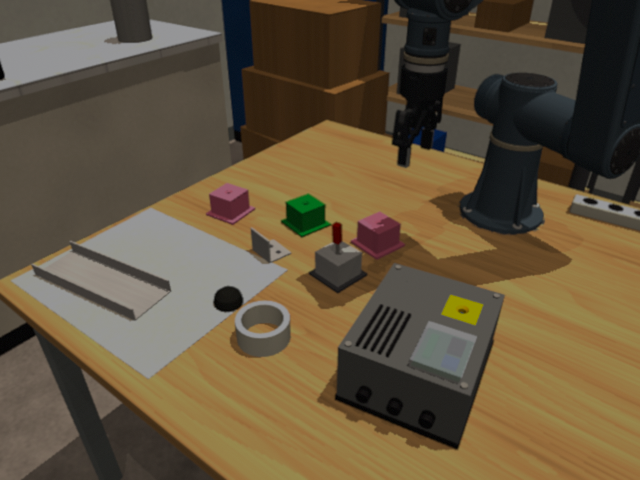

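The final picture shows the pin seated in the aluminium stand at (337,245), with its top at its starting height. The bracket, tape and cap have not moved, and the gripper is clear. Handing in.

```bash
python3 -c "
from workcell import *
print(close_job())"
```

```text
the job is handed in; nothing more can be done
None
```

The catch was pressed at under 10 N (wrist reading), the tray came about 43–45 mm out, and the pin is back down in its stand and released; the job was handed in at about 18 s with no verdict returned.

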